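Line up the lidded pots by size on the service board

TASK

Set up the service board: line the four lidded pots up in order of size, one standing in the middle of each cork mat, with the smallest on the mat beside the spoon crock and each next one larger, so that the largest is at the napkin end. Keep the pots upright throughout, never tipping one over, and let go of them all.

Things in the scene. Friction and masses are not known exactly. Their poses are not given: they have to be found in the camera images.
- pot_a: the smallest of the four lidded pots: an upright closed round pot of frosted pale plastic with straight sides and a flush white lid, 40 mm in diameter, 42 mm tall, about 50 g (mass varies by a third). It starts upright on the steel table on the robot's side of the board. Origin: centre of its underside; z up along its axis.
- pot_b: the second smallest of the four lidded pots: an upright closed round pot of frosted pale plastic with straight sides and a flush white lid, 48 mm in diameter, 60 mm tall, about 80 g (mass varies by a third). It starts upright on the steel table on the robot's side of the board. Origin: centre of its underside; z up along its axis.
- pot_c: the second largest of the four lidded pots: an upright closed round pot of frosted pale plastic with straight sides and a flush white lid, 56 mm in diameter, 80 mm tall, about 130 g (mass varies by a third). It starts upright on the steel table on the robot's side of the board. Origin: centre of its underside; z up along its axis.
- pot_d: the largest of the four lidded pots: an upright closed round pot of frosted pale plastic with straight sides and a flush white lid, 64 mm in diameter, 102 mm tall, about 200 g (mass varies by a third). It starts upright on the steel table on the robot's side of the board. Origin: centre of its underside; z up along its axis.
- mat_1: round cork mat, 80 mm across, 4 mm thick; number 1 of four alike in a row, 105 mm apart, on a fixed wooden board (430 x 100 x 12 mm), counted from the robot's right (-y) to its left, so 1 and 4 are the ends. Fixed. Origin: centre of its underside; top face 4 mm above it, 16 mm above the table. Its y axis runs along the row to higher numbers.
- mat_2: round cork mat, 80 mm across, 4 mm thick; number 2 of four alike in a row, 105 mm apart, on a fixed wooden board (430 x 100 x 12 mm), counted from the robot's right (-y) to its left, so 1 and 4 are the ends. Fixed. Origin: centre of its underside; top face 4 mm above it, 16 mm above the table. Its y axis runs along the row to higher numbers.
- mat_3: round cork mat, 80 mm across, 4 mm thick; number 3 of four alike in a row, 105 mm apart, on a fixed wooden board (430 x 100 x 12 mm), counted from the robot's right (-y) to its left, so 1 and 4 are the ends. Fixed. Origin: centre of its underside; top face 4 mm above it, 16 mm above the table. Its y axis runs along the row to higher numbers.
- mat_4: round cork mat, 80 mm across, 4 mm thick; number 4 of four alike in a row, 105 mm apart, on a fixed wooden board (430 x 100 x 12 mm), counted from the robot's right (-y) to its left, so 1 and 4 are the ends. Fixed. Origin: centre of its underside; top face 4 mm above it, 16 mm above the table. Its y axis runs along the row to higher numbers.
- crock: white ceramic spoon crock, 80 mm across, 110 mm tall, steel spoons in it up to 170 mm; fixed on the table just beyond one end of the board, 113 mm from the nearest mat's centre. Which end varies; a steel napkin holder (90 x 50 x 82 mm, fixed) stands likewise at the other end. Origin: centre of its underside.
Mind the look-alikes: they are no part of the job. What is shaped like the pot_d but blue, purple or red is not meant.

How it is judged:
At the end, for the whole second after the job is handed in: Counting from the mat next to the spoon crock, the smallest, second smallest, second largest and largest pot each stand on their own mat in that order, each centre within 15 mm of its mat's centre, underside on the mat (within 3 mm), upright within 0.1 rad, at rest and released (((horizontal distance between crock and mat_1 below 0.2 m and horizontal distance between pot_a and mat_1 below 0.015 m and z of pot_a in the frame of mat_1 between 0.001 and 0.007 m and horizontal distance between pot_b and mat_2 below 0.015 m and z of pot_b in the frame of mat_2 between 0.001 and 0.007 m and horizontal distance between pot_c and mat_3 below 0.015 m and z of pot_c in the frame of mat_3 between 0.001 and 0.007 m and horizontal distance between pot_d and mat_4 below 0.015 m and z of pot_d in the frame of mat_4 between 0.001 and 0.007 m) or (horizontal distance between crock and mat_4 below 0.2 m and horizontal distance between pot_a and mat_4 below 0.015 m and z of pot_a in the frame of mat_4 between 0.001 and 0.007 m and horizontal distance between pot_b and mat_3 below 0.015 m and z of pot_b in the frame of mat_3 between 0.001 and 0.007 m and horizontal distance between pot_c and mat_2 below 0.015 m and z of pot_c in the frame of mat_2 between 0.001 and 0.007 m and horizontal distance between pot_d and mat_1 below 0.015 m and z of pot_d in the frame of mat_1 between 0.001 and 0.007 m)) and angle between each of pot_a, pot_b, pot_c, pot_d's own z axis and vertical below 0.1 rad and linear speed of each of pot_a, pot_b, pot_c, pot_d below 0.02 m/s and angular speed of each of pot_a, pot_b, pot_c, pot_d below 0.2 rad/s); the robot touches nothing.
It fails at once if the smallest pot is tipped by more than 0.6 rad (angle between pot_a's own z axis and vertical above 0.6 rad).
It fails at once if the second smallest pot is tipped by more than 0.6 rad (angle between pot_b's own z axis and vertical above 0.6 rad).
It fails at once if the second largest pot is tipped by more than 0.6 rad (angle between pot_c's own z axis and vertical above 0.6 rad).
It fails at once if the largest pot is tipped by more than 0.6 rad (angle between pot_d's own z axis and vertical above 0.6 rad).
It also fails if it takes over 96 s, if anything falls off the work surface, if the arm or the gripper's body presses on something with over 40 N, if the wrist force passes 120 N, or if a joint passes its speed limit or range.

ROBOT

A 6-joint arm with a two-finger parallel gripper is mounted at the origin on the work surface. World frame = base frame: x ahead of the robot, y to its left, z up, the work surface at z = 0. Lengths are in m, angles in rad, forces in N, time in s.
With the tool pointing down it reaches from about 0.3 to 0.775 m from the base axis. Payload 14.6 kg.
Tool frame: the origin (TCP) lies at the very end of the fingers, on their centre line; the grasp point (between the pads) lies 19 mm behind it; z points along the fingers, y is the line along which they close (so a half turn about z gives the same grasp; the last joint's range is limited). The gripper opens to 94 mm and grips with 3 to 60 N. Pads are 16 mm wide; open, the fingers measure 119 mm over their backs; the gripper's body (75 mm by 177 mm) begins 78 mm behind the grasp point.
Start: joints at [-1.406, 0.3, 1.521, -0, 1.321, -0.067], TCP at [0.126, -0.535, 0.205] pointing down, gripper open.
Joint ranges: [-3.03, 3.03], [-0.79, 2.21], [0.23, 2.52], [-1.04, 4.18], [0, 3.07], [-2.55, 2.55]. Speed limits (rad/s): [2.22, 2.22, 2.57, 3.14, 3.14, 3.14].

INTERFACE

Orientations are given as [roll, pitch, yaw] about the fixed x, y, z axes, in that order (R = Rz(yaw) Ry(pitch) Rx(roll)).
In Python, from station import ctrl gives the robot as it stands.
- The arm moves only by the shell command python3 -m pendant 'ROWS' [OPENING] [FORCE]. ROWS is JSON, a list of rows, each a list of 2 entries, a list of its own where there are three numbers: the shift along the world's x, y, z in cm, then the turn about the world's z in rad. A call has 1 to 20 rows; each row shifts and turns the commanded pose from where the row before left it; what a row does not reach is not made up. A row lasts 1/12 s, in which the tool goes at most 41.7 mm and 7.16 degrees, less where a joint would pass 70% of its speed; a pose out of reach is approached as far as the arm can. A call is refused whole if a number of a shift passes 4.17 or a number of a turn 0.125, either way. A call with a gripper value outside its range is refused whole. OPENING is the opening, from 0 (shut) to 1 (fully open), set as the call begins (- or left out, the last holds). The fingers move at their own pace and stop on an object; FORCE is the grip in N (left out, the last holds). Time passes only in rows, so rows that do not move let the fingers close. It gives the time, the measured TCP pose, the force, the opening and the grip force at its end, in the units of the state.
- ctrl.get_obs(): the state, without advancing time (a new reading comes with each control period).
- ctrl.camera(name): name is "side" or "top"; returns a dict with "color" (480x640x3 uint8, red, green, blue), "intrinsics" (3x3 intrinsics, pixels), "camera_from_world" (4x4, takes a point from world to camera coordinates). Camera axes: x right, y down, z forward; pixel columns grow to the right and rows downward; lengths in m; the calibration is good to about 2 mm. A picture is of the moment at which its call begins. There is no depth.
- ctrl.hand_in(): hands the job in; it is judged then, once.
The state is a dict: "time_s": time; "qpos": joint angles; "joint_vel": joint speeds; "tau": joint torques, N m; "ee_pos": TCP position; "eef_rot": TCP orientation; "force": force on the tool from outside, world axes, zero at the start; "moment": the same for the moment, N m; "grip_width": finger opening in m; "grip_force": force on a finger pad.
Only numpy, scipy, OpenCV 4.12 (cv2) and the standard library are available. Lean on these libraries where they do the work, as an engineer would, in place of code of your own. Each camera call takes 0.05 s, during which the arm holds its last target. There are 200 camera calls.

## Working session

There is one attempt and no reset: what is moved stays moved. The work goes in short steps, Python scripts to look and compute and a shell command to move; the robot and the scene stay as the last step left them, time stands still between calls to the robot, and variables do not carry over. Pictures are saved under pics/ and viewed, at most 14 in all, crops included, and the job is handed in when it is done.

```bash
mkdir -p pics; python3 - <<'E'
from station import ctrl
import cv2
for n in("top","side"):
    c=ctrl.camera(n); cv2.imwrite(f"pics/{n}0.png",c["color"][:,:,::-1]); print(n,c["intrinsics"].round(1).tolist(),c["camera_from_world"].round(3).tolist())
print(ctrl.get_obs())
E
```

```text
top [[473.4, 0.0, 325.0], [0.0, 473.4, 230.9], [0.0, 0.0, 1.0]] [[0.008, -1.0, 0.017, -0.02], [-0.997, -0.009, -0.077, 0.492], [0.077, -0.016, -0.997, 0.935], [0.0, 0.0, 0.0, 1.0]]
side [[520.0, 0.0, 323.4], [0.0, 520.0, 236.6], [0.0, 0.0, 1.0]] [[-0.886, -0.464, -0.018, 0.44], [-0.223, 0.46, -0.859, 0.169], [0.407, -0.757, -0.511, 0.863], [0.0, 0.0, 0.0, 1.0]]
{'time_s': 0.1, 'qpos': array([-1.40563469e+00,  3.00429464e-01,  1.52149958e+00, -1.78996184e-05,
        1.32069669e+00, -6.65986979e-02]), 'joint_vel': array([ 0.00128244, -0.00166131, -0.00033392,  0.00015807, -0.00122943,
       -0.00163255]), 'tau': array([ 1.05426116e-03, -5.32645476e+01, -3.53281689e+01,  7.09385052e-02,
        2.35204009e-02, -5.62017726e-05]), 'ee_pos': array([ 0.12628589, -0.53507151,  0.20494364]), 'eef_rot': array([-3.14056071e+00, -5.14509887e-05,  2.31764749e-01]), 'force': array([-0.04083934,  0.14119953,  0.16484068]), 'moment': array([-0.00431   , -0.01409716,  0.02457671]), 'grip_force': 0.0, 'grip_width': 0.09391326470249457}
```

View pics/top0.png

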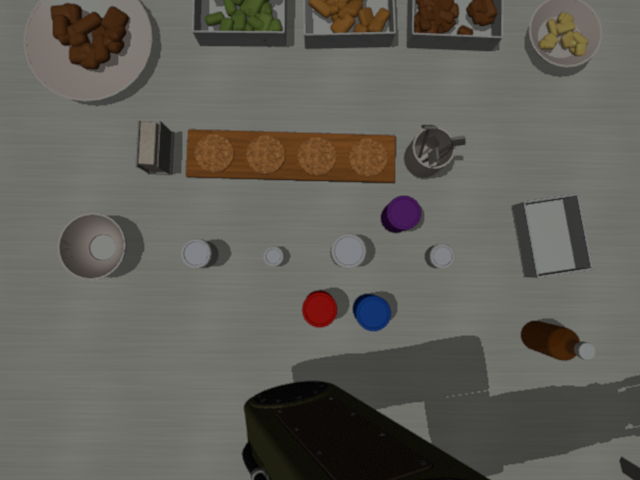

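View pics/side0.png

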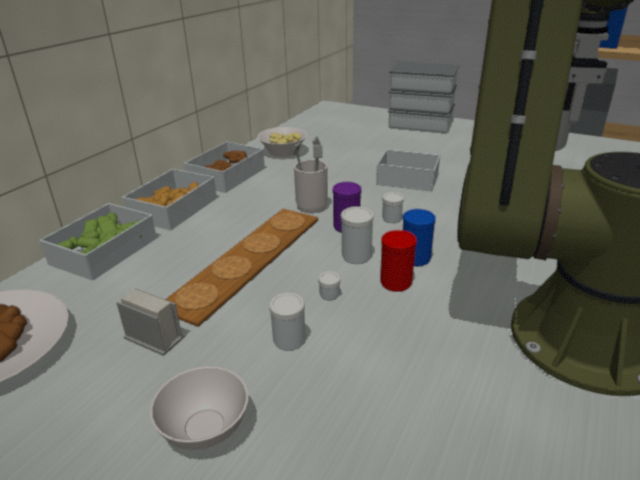

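Top view: the napkin holder is at (155,147) on the +y side and the crock is at (433,148) on the -y side. Mat 1 is therefore at (368,157) and mat 4 at (213,153). The candidate pots are white at (197,253), (274,256), (348,250) and (441,256). The purple (401,213), red (320,309) and blue (373,312) ones are look-alikes, so I exclude them by colour. Next I measure the lids and mats and confirm them in a crop.

```bash
cat > h.py <<'E'
import numpy as np, cv2
from station import ctrl
def ray(c,uv,z):
    T=c["camera_from_world"];R,t=T[:3,:3],T[:3,3];o=-R.T@t
    d=R.T@np.linalg.inv(c["intrinsics"])@np.array([*uv,1.]);return o+d*(z-o[2])/d[2]
def proj(c,p):
    q=c["camera_from_world"]@np.array([*p,1.]);q=c["intrinsics"]@q[:3];return q[:2]/q[2]
def lid(c,uv,h,r=28,lo=165):
    u,v=map(int,uv);im=c["color"].astype(int)[v-r:v+r,u-r:u+r]
    m=((im.min(2)>lo)).astype(np.uint8)
    k,l,s,ce=cv2.connectedComponentsWithStats(m);i=1+s[1:,4].argmax()
    cs,_=cv2.findContours((l==i).astype(np.uint8),0,1);e=cv2.fitEllipse(cv2.convexHull(max(cs,key=len)))
    f=np.array(e[0])+[u-r,v-r];p=ray(c,f,h);
    d=np.mean(e[1])+1
    p2=ray(c,f+[d,0],h);return f,p,np.linalg.norm(p2-p)
E
python3 - <<'E'
from h import *
c=ctrl.camera("top");s=ctrl.camera("side")
for n,uv,h in(("c",(197,253),.08),("a",(274,256),.042),("d",(348,250),.102),("b",(441,256),.06)):
    u,v=uv; print(n,c["color"][v,u],c["color"][v-22,u])
    f,p,d=lid(c,uv,h); print(f.round(1),p.round(4),"diam",d.round(4),"side",proj(s,p).round(0))
hsv=cv2.cvtColor(c["color"],cv2.COLOR_RGB2HSV)
# mats: lighter cork within board
g=cv2.cvtColor(c["color"],cv2.COLOR_RGB2GRAY)
for u,v in((368,157),(317,155),(265,154),(213,153)):
    print(ray(c,(u,v),.016).round(4))
for u,v,h in((401,213,.102),(320,309,.102),(373,312,.102),(433,148,.11)): print("obst",ray(c,(u,v),h).round(3))
cr=c["color"][120:330,130:480,::-1]
cr=cv2.resize(cr,None,fx=2.2,fy=2.2,interpolation=cv2.INTER_CUBIC);cv2.imwrite("pics/crop.png",cr)
E
```

```text
c [127 129 134] [114 114 108]Traceback (most recent call last):
  File "<stdin>", line 5, in <module>
  File "h.py", line 11, in lid
    k,l,s,ce=cv2.connectedComponentsWithStats(m);i=1+s[1:,4].argmax()
                                                     ~~~~~~~~~~~~~~^^
ValueError: attempt to get argmax of an empty sequence
```

```bash
sed -i 's/m=((im.min(2)>lo)).*/m=((im[:,:,2]-im[:,:,0]>1)\&(im[:,:,2]>118)).astype(np.uint8)/' h.py
python3 - <<'E'
from h import *
c=ctrl.camera("top");s=ctrl.camera("side")
V=c["color"].copy();k=4
cr=cv2.resize(V[225:285,175:465],None,fx=2.7,fy=2.7,interpolation=cv2.INTER_CUBIC)
for n,uv,h,R in(("c",(197,253),.08,.028),("a",(274,256),.042,.02),("d",(348,250),.102,.032),("b",(441,256),.06,.024)):
    f,p,d=lid(c,uv,h); print(n,f.round(1),p.round(4),"diam",d.round(4),"side",proj(s,p).round(0))
    q=[(proj(c,p+[R*np.cos(t),R*np.sin(t),0])+.5-[175,225])*2.7 for t in np.linspace(0,6.28,40)]
    cv2.polylines(cr,[np.int32(q)],1,(255,0,0),1)
print(c["color"][254,340:358].tolist()[:3],c["color"][262:280,197].tolist()[::2])
# board: reddish pixels
im=c["color"].astype(int);m=((im[:,:,0]-im[:,:,2]>25)).astype(np.uint8);m[:115]=0;m[200:]=0;m[:,:180]=0;m[:,405:]=0
b=cv2.minAreaRect(cv2.findNonZero(m));print(b)
co=np.array([ray(c,q,.012) for q in cv2.boxPoints(b)]);print(co.round(4).tolist())
ctr=co.mean(0);o=sorted(co.tolist(),key=lambda p:p[1]);d=(np.mean(o[2:],0)-np.mean(o[:2],0));print(np.linalg.norm(d));d/=np.linalg.norm(d)
cr2=cv2.resize(V[120:190,180:405],None,fx=3.4,fy=3.4,interpolation=cv2.INTER_CUBIC)
for i in range(4):
    p=ctr+d*.105*(i-1.5);p[2]=.016;print("mat",i+1,p.round(4),proj(c,p).round(1))
    q=[(proj(c,p+[.04*np.cos(t),.04*np.sin(t),0])+.5-[180,120])*3.4 for t in np.linspace(0,6.28,40)]
    cv2.polylines(cr2,[np.int32(q)],1,(255,255,255),1)
for u,v,h in((401,213,.102),(320,309,.102),(373,312,.102),(433,148,.11)): print("obst",ray(c,(u,v),h).round(3))
w=800;P=lambda a:cv2.copyMakeBorder(a,0,6,0,w-a.shape[1],0)
cv2.imwrite("pics/crop.png",np.vstack([P(cr),P(cr2)])[:,:,::-1])
E
```

```text
c [195.4 252.9] [0.4436 0.2273 0.08  ] diam 0.053 side [286. 303.]
a [272.9 255.8] [0.4402 0.0859 0.042 ] diam 0.0369 side [328. 277.]
d [348.4 250.3] [ 0.4501 -0.0578  0.102 ] diam 0.0609 side [356. 214.]
b [442.5 255.6] [ 0.4429 -0.2424  0.06  ] diam 0.0445 side [392. 196.]
[[127, 130, 134], [127, 130, 134], [127, 129, 133]] [[128, 130, 134], [115, 116, 119], [127, 129, 133], [113, 112, 106], [112, 112, 107], [115, 115, 110], [112, 114, 108], [113, 113, 107], [113, 113, 108]]
((290.5943298339844, 155.557373046875), (208.8120574951172, 47.96830368041992), 1.569354772567749)
[[0.6006, 0.2691, 0.012], [0.7004, 0.2694, 0.012], [0.6939, -0.1606, 0.012], [0.5936, -0.1575, 0.012]]
0.4283657081928466
mat 1 [ 0.6446 -0.1024  0.016 ] [367.7 157.1]
mat 2 [0.6463 0.0026 0.016 ] [316.5 155.7]
mat 3 [0.648  0.1076 0.016 ] [265.1 154.3]
mat 4 [0.6496 0.2126 0.016 ] [213.6 152.9]
obst [ 0.52  -0.155  0.102]
obst [ 0.343 -0.007  0.102]
obst [ 0.338 -0.103  0.102]
obst [ 0.641 -0.214  0.11 ]
```

View pics/crop.png

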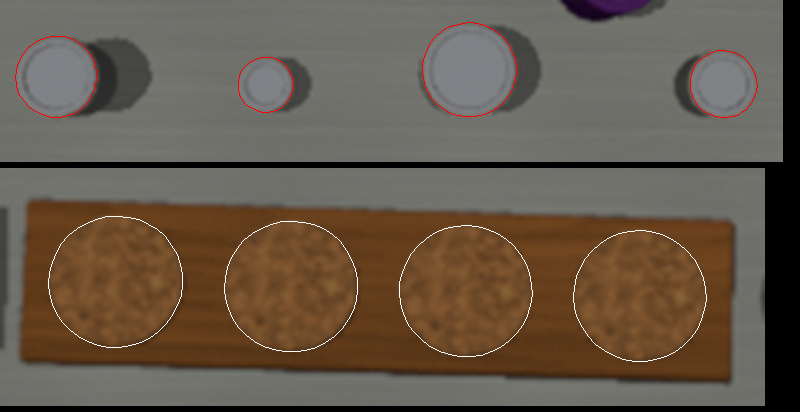

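Lid diameters (53, 37, 61, 45 mm, plus about 3 mm for the rim) and the board length (428 mm) all match the sizes given, and the outlines sit on the white pots. The crop shows, left to right, c, a, d, b. Mat 1 is at the crock end. A tall bottle stands near (533,333), so I lift first to clear it, then go to pot b.

```bash
python3 -m pendant '[[[0,0,3.5],0],[[0,0,3.5],0],[[0,0,3.5],0],[[0,0,2.5],0.0],[[2.4,2.2,0],0.12],[[2.4,2.2,0],0.12],[[2.4,2.2,0],0.12],[[2.4,2.2,0],0.12],[[2.4,2.2,0],0.12],[[2.4,2.2,0],0.12],[[2.4,2.2,0],0.12],[[2.4,2.2,0],0.12],[[2.4,2.2,0],0.12],[[2.4,2.2,0],0.12],[[2.4,2.2,0],0.12],[[2.4,2.2,0],0],[[2.4,2.2,0],0],[[0.5,0.7,0],0.02],[[0,0,0],0],[[0,0,0],0]]' 1 15; python3 -c "
from h import *
o=ctrl.get_obs();print(o['ee_pos'],o['eef_rot'],o['qpos'])"
```

```text
time_s: 1.97
ee_pos: [0.4431, -0.2424, 0.3353]
eef_rot: [-3.141, 0.0, 1.572]
force: [-0.4, 0.2, 0.8]
grip_width: 0.0939
grip_force: 0.0
[ 0.44311385 -0.24241802  0.33534769] [-3.14123139e+00  7.56988841e-05  1.57241188e+00] [-5.72983588e-01  1.32150818e-01  1.42707290e+00 -2.59905964e-04
  1.58263104e+00 -5.74602172e-01]
```

```bash
python3 -m pendant '[[[0,0,-3.9],0],[[0,0,-3.9],0],[[0,0,-3.9],0],[[0,0,-3.9],0],[[0,0,-3.9],0],[[0,0,-3.9],0],[[0,0,-3.9],0],[[0,0,-2],0],[[0,0,-1.4],0],[[0,0,-0.8],0],[[0,0,-0.4],0],[[0,0,0],0],[[0,0,0],0]]' 1 15; python3 -m pendant '[[[0,0,0],0],[[0,0,0],0],[[0,0,0],0],[[0,0,0],0],[[0,0,0],0],[[0,0,0],0],[[0,0,0],0],[[0,0,0],0],[[0,0,0],0],[[0,0,0],0]]' 0 15
```

```text
time_s: 3.05
ee_pos: [0.4435, -0.2429, 0.0173]
eef_rot: [3.141, 0.001, 1.571]
force: [0.3, 0.3, 0.4]
grip_width: 0.0939
grip_force: 0.0
time_s: 3.88
ee_pos: [0.4433, -0.2423, 0.0164]
eef_rot: [-3.142, -0.0, 1.572]
force: [-1.2, 0.6, 0.6]
grip_width: 0.0473
grip_force: 15.0
```

```bash
python3 -m pendant '[[[0,0,1],0],[[0,0,2],0],[[0,0,3],0],[[0,0,3],0],[[0,0,3],0],[[0,0,2],0],[[0.6,0.7,0],0],[[1.2,1.4,0],0],[[1.7,2.1,0],0],[[1.7,2.1,0],0],[[1.7,2.1,0],0],[[1.7,2.1,0],0],[[1.7,2.1,0],0],[[1.7,2.1,0],0],[[1.7,2.1,0],0],[[1.7,2.1,0],0],[[1.7,2,0],0],[[1.5,1.8,0],0],[[1.1,1.2,0],0],[[0.5,0.5,0],0]]'; python3 -m pendant '[[[0.1,0.1,-1],0],[[0,0,-2.5],0],[[0,0,-3],0],[[0,0,-3],0],[[0,0,-1.5],0],[[0,0,-0.8],0],[[0,0,-0.3],0],[[0,0,0],0],[[0,0,0],0],[[0,0,0],0]]'
```

```text
time_s: 5.55
ee_pos: [0.6459, 0.0039, 0.1553]
eef_rot: [-3.14, -0.0, 1.574]
force: [-1.1, -0.8, -1.5]
grip_width: 0.0475
grip_force: 15.0
time_s: 6.38
ee_pos: [0.6469, 0.0025, 0.0368]
eef_rot: [3.14, 0.0, 1.572]
force: [0.8, 0.5, -1.3]
grip_width: 0.0476
grip_force: 15.0
```

```bash
python3 -m pendant '[[[0,0,-0.2],0],[[0,0,-0.1],0],[[0,0,0],0],[[0,0,0],0],[[0,0,0],0]]'; python3 -m pendant '[[[0,0,-0.05],0],[[0,0,0],0],[[0,0,0],0]]'
```

```text
time_s: 6.8
ee_pos: [0.6464, 0.0027, 0.0325]
eef_rot: [3.142, 0.0, 1.572]
force: [-1.5, 0.3, -0.3]
grip_width: 0.0473
grip_force: 15.0
time_s: 7.05
ee_pos: [0.6464, 0.0027, 0.0325]
eef_rot: [3.141, 0.0, 1.572]
force: [-3.2, 0.2, 5.6]
grip_width: 0.0478
grip_force: 15.0
```

```bash
python3 -m pendant '[[[0,0,0],0],[[0,0,0],0],[[0,0,0],0],[[0,0,0],0],[[0,0,0],0],[[0,0,1],0],[[0,0,2],0],[[0,0,3],0],[[0,0,4],0],[[0,0,4],0],[[0,0,4],0],[[0,0,4],0],[[-2,-0.6,0],0],[[-3,-0.9,0],0],[[-3,-0.9,0],0],[[-3,-0.9,0],0],[[-3,-0.9,0],0],[[-3,-0.9,0],0],[[-2,-0.7,0],0],[[-0.6,-0.2,0],0]]' 1 25; python3 -m pendant '[[[0,0,-2],0],[[0,0,-3.9],0],[[0,0,-3.9],0],[[0,0,-3.9],0],[[0,0,-3.5],0],[[0,0,-2.2],0],[[0,0,-1.3],0],[[0,0,-0.5],0],[[0,0,0],0],[[0,0,0],0]]'
```

```text
time_s: 8.72
ee_pos: [0.4484, -0.0579, 0.2531]
eef_rot: [3.14, 0.001, 1.571]
force: [-0.0, 0.2, -0.1]
grip_width: 0.0939
grip_force: 0.0
time_s: 9.55
ee_pos: [0.4511, -0.0573, 0.0407]
eef_rot: [3.141, 0.0, 1.572]
force: [-0.5, -0.5, 0.7]
grip_width: 0.0941
grip_force: 0.0
```

```bash
python3 -m pendant '[[[0,0,0],0],[[0,0,0],0],[[0,0,0],0],[[0,0,0],0],[[0,0,0],0],[[0,0,0],0],[[0,0,0],0],[[0,0,0],0],[[0,0,0.3],0],[[0,0,0.7],0],[[0,0,2],0],[[0,0,3],0],[[0,0,3],0],[[0,0,3],0],[[0,0,2],0],[[0,0,0],0],[[0,0,0],0]]' 0 25; python3 -m pendant '[[[0.6,0.8,0],0],[[1,1.4,0],0],[[1.5,2,0],0],[[1.5,2,0],0],[[1.5,2,0],0],[[1.5,2,0],0],[[1.5,2,0],0],[[1.5,2,0],0],[[1.5,2,0],0],[[1.5,2,0],0],[[1.5,2,0],0],[[1.5,2,0],0],[[1.5,2,0],0],[[1,1.6,0],0],[[0.6,0.8,0],0],[[0.2,0.4,0],0],[[0,0,0],0],[[0,0,0],0]]'
```

```text
time_s: 10.97
ee_pos: [0.4504, -0.0573, 0.1803]
eef_rot: [3.14, 0.0, 1.572]
force: [-1.1, -0.3, -3.0]
grip_width: 0.0638
grip_force: 25.0
time_s: 12.47
ee_pos: [0.6489, 0.2127, 0.1787]
eef_rot: [-3.14, 0.001, 1.572]
force: [0.3, 0.2, -1.3]
grip_width: 0.0639
grip_force: 25.0
```

```bash
python3 -m pendant '[[[0.1,0,-1],0],[[0,0,-2.5],0],[[0,0,-3],0],[[0,0,-2.5],0],[[0,0,-1.5],0],[[0,0,-0.8],0],[[0,0,-0.4],0],[[0,0,0],0],[[0,0,0],0],[[0,0,-0.2],0],[[0,0,-0.1],0],[[0,0,0],0],[[0,0,0],0],[[0,0,0],0]]'
```

```text
time_s: 13.63
ee_pos: [0.6504, 0.2127, 0.0602]
eef_rot: [3.141, -0.0, 1.572]
force: [-0.2, 0.0, -2.0]
grip_width: 0.0637
grip_force: 25.0
```

```bash
python3 -m pendant '[[[0,0,-0.2],0],[[0,0,0],0],[[0,0,0],0],[[0,0,0],0]]'; python3 -m pendant '[[[0,0,-0.1],0],[[0,0,0],0],[[0,0,0],0],[[0,0,0],0]]'
```

```text
time_s: 13.97
ee_pos: [0.6503, 0.2127, 0.0579]
eef_rot: [-3.142, 0.0, 1.572]
force: [-0.1, 0.4, -1.9]
grip_width: 0.0638
grip_force: 25.0
time_s: 14.3
ee_pos: [0.6504, 0.2127, 0.0569]
eef_rot: [-3.142, -0.0, 1.572]
force: [0.2, 0.0, -2.6]
grip_width: 0.0639
grip_force: 25.0
```

```bash
python3 -m pendant '[[[0,0,-0.1],0],[[0,0,0],0],[[0,0,0],0],[[0,0,0],0]]';  python3 -m pendant '[[[0,0,0],0],[[0,0,0],0],[[0,0,0],0],[[0,0,0],0],[[0,0,0],0],[[0,0,1],0],[[0,0,2],0],[[0,0,3],0],[[0,0,4],0],[[0,0,4],0],[[0,0,4],0],[[0,0,2],0],[[-2,0.1,0],0],[[-3,0.2,0],0],[[-3,0.2,0],0],[[-3,0.2,0],0],[[-3,0.2,0],0],[[-3,0.2,0],0],[[-2.5,0.2,0],0],[[-1.2,0.2,0],0]]' 1 20; python3 -m pendant '[[[0,0,-2],0],[[0,0,-3.9],0],[[0,0,-3.9],0],[[0,0,-3.9],0],[[0,0,-3.5],0],[[0,0,-2.5],0],[[0,0,-1.8],0],[[0,0,-1],0],[[0,0,0],0],[[0,0,0],0]]'
```

```text
time_s: 14.63
ee_pos: [0.6505, 0.2128, 0.0563]
eef_rot: [3.141, -0.0, 1.572]
force: [-1.4, 0.8, 3.7]
grip_width: 0.0638
grip_force: 25.0
time_s: 16.3
ee_pos: [0.441, 0.2278, 0.2572]
eef_rot: [3.14, -0.001, 1.573]
force: [1.4, 0.1, 0.4]
grip_width: 0.0939
grip_force: 0.0
time_s: 17.13
ee_pos: [0.4438, 0.2279, 0.0318]
eef_rot: [3.141, -0.0, 1.572]
force: [0.1, 0.4, 0.4]
grip_width: 0.094
grip_force: 0.0
```

```bash
python3 -m pendant '[[[0,0,0],0],[[0,0,0],0],[[0,0,0],0],[[0,0,0],0],[[0,0,0],0],[[0,0,0],0],[[0,0,0],0],[[0,0,0],0],[[0,0,0.3],0],[[0,0,0.7],0],[[0,0,2],0],[[0,0,3],0],[[0,0,3],0],[[0,0,3],0],[[0,0,2],0],[[0,0,0],0],[[0,0,0],0]]' 0 20; python3 -m pendant '[[[0.6,-0.4,0],0],[[1,-0.6,0],0],[[1.7,-1,0],0],[[1.7,-1,0],0],[[1.7,-1,0],0],[[1.7,-1,0],0],[[1.7,-1,0],0],[[1.7,-1,0],0],[[1.7,-1,0],0],[[1.7,-1,0],0],[[1.7,-1,0],0],[[1.7,-1,0],0],[[1,-0.6,0],0],[[0.6,-0.3,0],0],[[0.2,-0.1,0],0],[[0,0,0],0],[[0,0,-1],0],[[0,0,-2],0],[[0,0,-2],0],[[0,0,0],0]]'
```

```text
time_s: 18.55
ee_pos: [0.4434, 0.2278, 0.1715]
eef_rot: [3.14, -0.001, 1.572]
force: [0.0, 0.2, -1.3]
grip_width: 0.0558
grip_force: 20.0
time_s: 20.22
ee_pos: [0.645, 0.108, 0.1163]
eef_rot: [-3.135, 0.001, 1.572]
force: [-0.2, -0.1, -2.9]
grip_width: 0.0558
grip_force: 20.0
```

```bash
python3 -m pendant '[[[0.2,0,-1],0],[[0,0,-2],0],[[0,0,-2],0],[[0,0,-1],0],[[0,0,-0.5],0],[[0,0,-0.2],0],[[0,0,0],0],[[0,0,0],0],[[0,0,0],0]]'
```

```text
time_s: 20.97
ee_pos: [0.6498, 0.1078, 0.0551]
eef_rot: [3.14, -0.0, 1.572]
force: [0.3, -0.2, -1.8]
grip_width: 0.0561
grip_force: 20.0
```

```bash
python3 -m pendant '[[[-0.1,0,-0.3],0],[[0,0,-0.3],0],[[0,0,0],0],[[0,0,0],0],[[0,0,0],0]]'; python3 -m pendant '[[[0,0,-0.1],0],[[0,0,0],0],[[0,0,0],0],[[0,0,0],0]]'
```

```text
time_s: 21.38
ee_pos: [0.6484, 0.1077, 0.048]
eef_rot: [3.142, 0.0, 1.572]
force: [0.9, -0.6, -1.2]
grip_width: 0.0559
grip_force: 20.0
time_s: 21.72
ee_pos: [0.6485, 0.1077, 0.0472]
eef_rot: [3.141, -0.0, 1.572]
force: [-0.2, 0.2, 0.7]
grip_width: 0.0558
grip_force: 20.0
```

```bash
python3 -m pendant '[[[0,0,0],0],[[0,0,0],0],[[0,0,0],0],[[0,0,0],0],[[0,0,0],0],[[0,0,1],0],[[0,0,2],0],[[0,0,3],0],[[0,0,4],0],[[0,0,4],0],[[0,0,4],0],[[-2,-0.2,0],0],[[-3,-0.3,0],0],[[-3,-0.3,0],0],[[-3,-0.3,0],0],[[-3,-0.3,0],0],[[-3,-0.3,0],0],[[-2.5,-0.3,0],0],[[-1.3,-0.2,0],0],[[0,0,0],0]]' 1 12; python3 -m pendant '[[[0,0,-2],0],[[0,0,-3.9],0],[[0,0,-3.9],0],[[0,0,-3.9],0],[[0,0,-3.5],0],[[0,0,-2.3],0],[[0,0,-1.4],0],[[0,0,-0.8],0],[[0,0,0],0],[[0,0,0],0]]'
```

```text
time_s: 23.38
ee_pos: [0.4388, 0.0856, 0.2282]
eef_rot: [3.14, -0.0, 1.572]
force: [-0.0, 0.2, -0.7]
grip_width: 0.0942
grip_force: 0.0
time_s: 24.22
ee_pos: [0.4411, 0.0858, 0.0105]
eef_rot: [3.141, -0.0, 1.572]
force: [0.1, 0.4, -0.2]
grip_width: 0.0943
grip_force: 0.0
```

```bash
python3 -m pendant '[[[0,0,0],0],[[0,0,0],0],[[0,0,0],0],[[0,0,0],0],[[0,0,0],0],[[0,0,0],0],[[0,0,0],0],[[0,0,0],0],[[0,0,0],0]]' 0 12
```

```text
time_s: 24.97
ee_pos: [0.4403, 0.0857, 0.0099]
eef_rot: [-3.141, 0.0, 1.572]
force: [0.3, -0.5, 1.0]
grip_width: 0.0397
grip_force: 12.0
```

```bash
python3 -m pendant '[[[0,0,0.3],0],[[0,0,0.7],0],[[0,0,2],0],[[0,0,3],0],[[0,0,3],0],[[0,0,3],0],[[0,0,1],0],[[0,0,0],0]]'; python3 -m pendant '[[[0.6,-0.6,0],0],[[1,-0.9,0],0],[[1.7,-1.6,0],0],[[1.7,-1.6,0],0],[[1.7,-1.6,0],0],[[1.7,-1.6,0],0],[[1.7,-1.6,0],0],[[1.7,-1.6,0],0],[[1.7,-1.6,0],0],[[1.7,-1.6,0],0],[[1.7,-1.6,0],0],[[1.7,-1.6,0],0],[[1,-0.8,0],0],[[0.6,-0.4,0],0],[[0.2,-0.1,0],0],[[0,0,0],0],[[0,0,-2],0],[[0,0,-2],0],[[0,0,0],0],[[0,0,0],0]]'
```

```text
time_s: 25.63
ee_pos: [0.4414, 0.0859, 0.1425]
eef_rot: [3.137, -0.001, 1.572]
force: [-0.6, 0.7, -0.3]
grip_width: 0.0397
grip_force: 12.0
time_s: 27.3
ee_pos: [0.6437, -0.1018, 0.0995]
eef_rot: [-3.14, -0.0, 1.572]
force: [-0.4, -0.4, 0.0]
grip_width: 0.0399
grip_force: 12.0
```

Target contact height is TCP z about 0.026.

```bash
python3 -m pendant '[[[0.1,0,-1],0],[[0,0,-2],0],[[0,0,-2],0],[[0,0,-1],0],[[0,0,-0.6],0],[[0,0,-0.3],0],[[0,0,-0.1],0],[[0,0,0],0],[[0,0,0],0],[[0,0,0],0]]'; python3 -m pendant '[[[0,0,-0.1],0],[[0,0,0],0],[[0,0,0],0],[[0,0,0],0]]'
```

```text
time_s: 28.13
ee_pos: [0.6457, -0.1024, 0.0308]
eef_rot: [3.14, 0.0, 1.572]
force: [0.0, 0.6, -0.1]
grip_width: 0.04
grip_force: 12.0
time_s: 28.47
ee_pos: [0.6454, -0.1023, 0.029]
eef_rot: [3.142, 0.0, 1.572]
force: [-0.0, 0.1, -1.4]
grip_width: 0.0399
grip_force: 12.0
```

```bash
python3 -m pendant '[[[0,0,-0.2],0],[[0,0,0],0],[[0,0,0],0],[[0,0,0],0]]'; python3 -m pendant '[[[0,0,-0.1],0],[[0,0,0],0],[[0,0,0],0],[[0,0,0],0]]'
```

```text
time_s: 28.8
ee_pos: [0.6453, -0.1023, 0.0269]
eef_rot: [-3.142, -0.0, 1.572]
force: [-0.5, -0.3, 0.1]
grip_width: 0.04
grip_force: 12.0
time_s: 29.13
ee_pos: [0.6454, -0.1023, 0.026]
eef_rot: [3.141, 0.0, 1.572]
force: [1.0, 0.1, -0.3]
grip_width: 0.0396
grip_force: 12.0
```

Release, rise, back off and look.

```bash
python3 -m pendant '[[[0,0,-0.05],0],[[0,0,0],0],[[0,0,0],0],[[0,0,0],0],[[0,0,0],0],[[0,0,1],0],[[0,0,2],0],[[0,0,3],0],[[0,0,4],0],[[0,0,4],0],[[0,0,4],0],[[0,0,4],0],[[-2,0,1],0],[[-3,0,0],0],[[-3,0,0],0],[[-3,0,0],0],[[-3,0,0],0],[[-3,0,0],0],[[-3,0,0],0],[[-3,0,0],0]]' 1; python3 -m pendant '[[[-2,0,0],0],[[-2,0,0],0],[[-2,0,0],0],[[0,0,0],0],[[0,0,0],0],[[0,0,0],0],[[0,0,0],0],[[0,0,0],0],[[0,0,0],0]]'
python3 - <<'E'
from h import *
c=ctrl.camera("top");s=ctrl.camera("side")
M=[(.6446,-.1024),(.6463,.0026),(.648,.1076),(.6496,.2126)]
for n,m,h in zip("abcd",M,(.042,.06,.08,.102)):
    try:
        f,p,d=lid(c,proj(c,(*m,h+.016)),h+.016);print(n,p.round(4),"diam",d.round(4),"off mm",(1000*(p[:2]-m)).round(1))
    except Exception as e: print(n,e)
cv2.imwrite("pics/end.png",np.vstack([cv2.resize(c["color"][100:220,120:490],(800,260)),cv2.resize(s["color"][130:350,130:470],(500,324))[:, :].copy() if 0 else cv2.copyMakeBorder(cv2.resize(s["color"][130:350,130:470],(500,324)),0,0,0,300,0)])[:,:,::-1])
E
```

```text
time_s: 30.8
ee_pos: [0.4137, -0.1021, 0.256]
eef_rot: [3.141, 0.0, 1.572]
force: [-0.1, -0.3, 0.2]
grip_width: 0.0943
grip_force: 0.0
time_s: 31.55
ee_pos: [0.3557, -0.1022, 0.2553]
eef_rot: [-3.141, -0.0, 1.572]
force: [-0.4, 0.9, 0.0]
grip_width: 0.0942
grip_force: 0.0
a [ 0.6456 -0.1019  0.058 ] diam 0.0362 off mm [1.  0.5]
b [0.6463 0.0026 0.076 ] diam 0.044 off mm [0. 0.]
c [0.6485 0.1074 0.096 ] diam 0.0524 off mm [ 0.5 -0.2]
d [0.6504 0.2124 0.118 ] diam 0.0601 off mm [ 0.8 -0.2]
```

View pics/end.png

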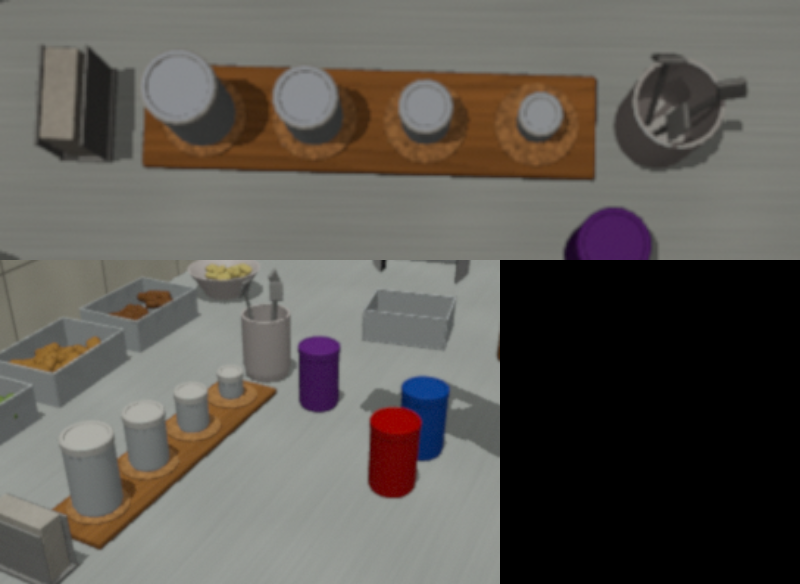

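All four pots stand upright and centred, smallest at the crock (crop px (540,115)) and largest at the napkin holder (180,88). The gripper is clear of them.

```bash
python3 -c "
from station import ctrl
print(ctrl.hand_in())"
```

```text
the job is handed in; nothing more can be done
None
```

The job is handed in at about 32 s: all four pots stand released on their mats, smallest at the spoon crock to largest at the napkin holder, each about 1 mm or less from its mat's centre in the final picture; no verdict was returned.

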